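# Tip the two large painted panels over in their drying racks

## Task

The pictures on the two large panels are dry: without gripping or lifting them, gently push the top of each large panel with the fingertips so that it tips over in its rack and comes to lean on the rack's other rail, the one farther from the robot, bare back facing up and lower edge still in the middle of its groove. Leave the small panel leaning as it is, and leave the jar, the tin and the brush pot standing where they are.

Things in the scene. Friction and masses are not known exactly. Their poses are not given: they have to be found in the camera images.
- large_a: painted wooden panel 200 mm high, 150 wide, 10 thick, about 220 g, loose, on edge in the groove of rack_a. Origin: centre of lower edge; z up the panel, y along its width, x normal of the picture side (back bare). Starts leaning 0.36 rad on the rack's near (-x) rail, back down. Pushed past upright it falls on the far (+x) rail and leans 0.3 to 0.45 rad.
- large_a_top (a point): centre of the top edge of panel large_a, 200 mm along the panel from its lower edge; while it leans at the start this point is about 201 mm above the table and 71 mm on the -x side of the rack's middle; upright it would be 212 mm above the table
- rack_a: fixed wooden drying rack holding large_a. Origin: under the middle of its 150 x 140 x 12 mm base, on the table; x from near to far rail (away from the robot), y along rails, z up. Groove along y at the middle, 24 mm wide, floor 12 mm and lips 24 mm above the table. 12 mm round rails at x = -48 and +48 mm, 120 mm long, ending in 12 mm posts at y = +-60 mm; rails reach 114 mm above the table
- large_b: painted wooden panel 200 mm high, 150 wide, 10 thick, about 220 g, loose, on edge in the groove of rack_b. Origin: centre of lower edge; z up the panel, y along its width, x normal of the picture side (back bare). Starts leaning 0.36 rad on the rack's near (-x) rail, back down. Pushed past upright it falls on the far (+x) rail and leans 0.3 to 0.45 rad.
- large_b_top (a point): centre of the top edge of panel large_b, 200 mm along the panel from its lower edge; while it leans at the start this point is about 201 mm above the table and 71 mm on the -x side of the rack's middle; upright it would be 212 mm above the table
- rack_b: fixed wooden drying rack holding large_b. Origin: under the middle of its 150 x 140 x 12 mm base, on the table; x from near to far rail (away from the robot), y along rails, z up. Groove along y at the middle, 24 mm wide, floor 12 mm and lips 24 mm above the table. 12 mm round rails at x = -48 and +48 mm, 120 mm long, ending in 12 mm posts at y = +-60 mm; rails reach 114 mm above the table
- small: painted wooden panel 140 mm high, 110 wide, 10 thick, about 120 g, loose, on edge in the groove of rack_c. Origin: centre of lower edge; z up the panel, y along its width, x normal of the picture side (back bare). Starts leaning 0.36 rad on the rack's near (-x) rail, back down. This one must be left as it is.
- small_top (a point): centre of the top edge of panel small, 140 mm along the panel from its lower edge; while it leans at the start this point is about 145 mm above the table and 50 mm on the -x side of the rack's middle; upright it would be 152 mm above the table
- rack_c: fixed wooden drying rack holding small. Origin: under the middle of its 150 x 140 x 12 mm base, on the table; x from near to far rail (away from the robot), y along rails, z up. Groove along y at the middle, 24 mm wide, floor 12 mm and lips 24 mm above the table. 12 mm round rails at x = -48 and +48 mm, 120 mm long, ending in 12 mm posts at y = +-60 mm; rails reach 114 mm above the table
- jar: closed clear jar, 60 mm diameter, 75 mm high, standing upright beyond the racks; bystander. Origin: centre of its underside, z up
- tin: closed metal tin, 74 mm diameter, 100 mm high, standing upright beyond the racks; bystander. Origin: centre of its underside, z up
- brush_pot: white open pot with three brushes, 72 mm diameter, 90 mm high, brushes reach 157 mm high, standing between the middle rack and the left one, nearer the robot; bystander. Origin: centre of its underside, z up
Not all that is in view belongs to the job. What is shaped like the rack_b but orange, purple or red is not meant.

How it is judged:
By the outcome, as a careful person would: the job done as asked, in the order asked, and still so for the second after the job is handed in, with the robot touching nothing.
It also fails if it takes over 56 s, if anything falls off the work surface, if the arm or the gripper's body presses on something with over 40 N, if the wrist force passes 120 N, or if a joint passes its speed limit or range.

## Robot

A 6-joint arm with a two-finger parallel gripper is mounted at the origin on the work surface. World frame = base frame: x ahead of the robot, y to its left, z up, the work surface at z = 0. Lengths are in m, angles in rad, forces in N, time in s.
With the tool pointing down it reaches from about 0.3 to 0.85 m from the base axis. Payload 5.4 kg.
Tool frame: the origin (TCP) lies at the very end of the fingers, on their centre line; the grasp point (between the pads) lies 19 mm behind it; x points along the fingers, y is the direction in which the jaws open and shut, and the axes are right-handed (so a half turn about x gives the same grasp; the last joint's range is limited). The gripper opens to 85 mm and grips with 20 to 120 N. Pads are 22 mm wide; open, the fingers measure 114 mm over their backs; the gripper's body (76 mm by 85 mm) begins 54 mm behind the grasp point. The pads swing forward as they close: fully open they stand 13 mm farther back than shut.
Start: joints at [1.049, 0.158, 1.597, -0, 1.386, -0.21], TCP at [0.176, 0.547, 0.231] pointing down, gripper open.
Joint ranges: [-2.91, 2.91], [-0.94, 2.29], [0.18, 2.7], [-1.29, 4.43], [0.17, 2.64], [-3, 3]. Speed limits (rad/s): [2.57, 2.57, 3.14, 3.14, 3.14, 3.14].

## Interface

Orientations are given as [roll, pitch, yaw] about the fixed x, y, z axes, in that order (R = Rz(yaw) Ry(pitch) Rx(roll)).
In Python, from plant import read_state, camera, camera_model, hand_in, spot_in gives the robot as it stands.
- The arm moves only by the tool servo_tool, never from a script. Its argument "rows" is text: rows parted by semicolons, each of 7 numbers parted by spaces: the turn, a rotation vector about the world's x, y, z in degrees, then the shift along the world's x, y, z in m, then the closure, from -1 (fully open) to 1 (shut), so that 0 is half open. A call has 1 to 20 rows; each row shifts and turns the commanded pose from where the row before left it; what a row does not reach is not made up. A row lasts 1/10 s, in which the tool goes at most 50 mm and 8.59 degrees, less where a joint would pass 70% of its speed; a pose out of reach is approached as far as the arm can. A call is refused whole if a number of a shift passes 0.05 or a number of a turn 8.59, either way. A call with a gripper value outside its range is refused whole. The fingers move at their own pace and stop on an object; "grip_force" is the grip in N (left out, the last holds). Time passes only in rows, so rows that do not move let the fingers close. It gives the time, the measured TCP pose, the force and the opening at its end, in the units of the state.
- read_state(): the state, without advancing time (a new reading comes with each control period).
- camera(name): name is "scene" or "top" or "wrist"; returns the picture (420x560x3 uint8, red, green, blue); there is no depth.
- camera_model(name): a dict with "K" (3x3 intrinsics, pixels), "extrinsics" (4x4, takes a point from world to camera coordinates). Camera axes: x right, y down, z forward; pixel columns grow to the right and rows downward; lengths in m; the calibration is good to about 2 mm. A picture is of the moment at which its call begins: read the wrist's pose just before it. camera_model takes no time and is no camera call; for the wrist camera it gives the pose at the moment of the call.
- hand_in(): hands the job in, once; it reports no verdict.
Trained networks look in the newest picture that a camera, given by its name, has taken for a name from the list of things; names that differ only in an ending like _2 or _b are one class to them, and where a whole thing is asked for, a point or a joint stands for the part that bears it (a point fixed in the world has none). Each returns a list of dicts, best first, with "score" (0 to 1); they miss things now and then, are a little off and sometimes report something else, mostly with a low value. They report only what shows in the picture. A call takes as long as a camera call. They do not tell look-alikes from the thing itself.
- spot_in(camera, name): "extent" ([left, top, right, bottom] in pixels, round what is visible of it).
The state is a dict: "t": time; "joints": joint angles; "joint_vel": joint speeds; "tau": joint torques, N m; "position": TCP position; "eef_rot": TCP orientation; "ft_force": force on the tool from outside, world axes, zero at the start; "moment": the same for the moment, N m; "width": opening from 0.0 (shut) to 1.0 (fully open).
Only numpy, scipy, OpenCV 4.12 (cv2) and the standard library are available. Lean on these libraries where they do the work, as an engineer would, in place of code of your own. Each camera call takes 0.05 s, during which the arm holds its last target.

## Working session

There is one attempt and no reset: what is moved stays moved. The work goes in short steps, Python scripts to look and compute and a tool call to move; the robot and the scene stay as the last step left them, time stands still between calls to the robot, and variables do not carry over. Pictures are saved under pics/ and viewed, and the job is handed in when it is done.

Besides the shell and the picture viewer there is one more tool, called after "Request:" as name(argument=value, ...) on one line, values as JSON. servo_tool: Moves the arm, as the interface text tells. Its arguments: {"type":"object","properties":{"rows":{"type":"string"},"grip_force":{"type":"number"}},"required":["rows"]}

```bash
ls; mkdir -p pics
python3 - <<'E'
from plant import *
import cv2
for n in ("scene","top","wrist"):
    im=camera(n); cv2.imwrite(f"pics/{n}0.png",im[:,:,::-1])
    m=camera_model(n); print(n,m["K"],m["extrinsics"])
    for nm in ("large_a","rack_a","small","jar","tin","brush_pot"):
        print(nm,[( [round(float(v)) for v in d["extent"]],round(d["score"],2)) for d in spot_in(n,nm)])
s=read_state();print({k:s[k] for k in("t","position","eef_rot","ft_force","width")})
E
```

```text
pics
scene [[392.24580594   0.         280.92080082]
 [  0.         392.24580594 213.0040022 ]
 [  0.           0.           1.        ]] [[ 5.25430127e-01  8.50836160e-01 -1.00540567e-03 -1.77767272e-01]
 [ 5.23380698e-01 -3.24142647e-01 -7.88038190e-01 -2.00642906e-01]
 [-6.70817282e-01  4.13532796e-01 -6.15625536e-01  1.63673778e+00]
 [ 0.00000000e+00  0.00000000e+00  0.00000000e+00  1.00000000e+00]]
large_a [([292, 169, 338, 240], 0.94), ([170, 195, 237, 272], 0.6), ([355, 181, 409, 224], 0.46)]
rack_a [([290, 209, 352, 259], 0.98), ([353, 176, 411, 227], 0.92), ([104, 246, 181, 324], 0.84), ([197, 235, 246, 290], 0.82), ([152, 188, 191, 247], 0.67), ([231, 181, 280, 237], 0.63), ([295, 277, 324, 324], 0.25)]
small [([365, 164, 396, 209], 0.76)]
jar [([392, 242, 418, 271], 0.56)]
tin [([296, 277, 323, 326], 0.95)]
brush_pot [([394, 239, 414, 271], 0.32)]
top [[543.77755878   0.         283.31243435]
 [  0.         543.77755878 210.20757364]
 [  0.           0.           1.        ]] [[-0.02200575 -0.99972582 -0.00800192 -0.08715417]
 [-0.99773475  0.02246945 -0.06340741  0.528499
[... 538 characters left out ...]
)]
wrist [[301.98398441   0.         281.65705001]
 [  0.         301.98398441 207.11753472]
 [  0.           0.           1.        ]] [[ 3.07224720e-01  9.51636995e-01  4.31362297e-05 -5.75278155e-01]
 [ 9.04796319e-01 -2.92116809e-01  3.09857049e-01 -4.00058077e-02]
 [ 2.94884032e-01 -9.51567157e-02 -9.50783155e-01  3.81023283e-01]
 [ 0.00000000e+00  0.00000000e+00  0.00000000e+00  1.00000000e+00]]
large_a []
rack_a []
small []
jar []
tin []
brush_pot [([85, 390, 109, 420], 0.6)]
{'t': 1.05, 'position': array([0.17639016, 0.54727112, 0.23130198]), 'eef_rot': array([2.95357722, 1.57075726, 2.64176098]), 'ft_force': array([-0.03165527, -0.53718667,  0.03927769]), 'width': 1.000507025523903}
```

View pics/scene0.png

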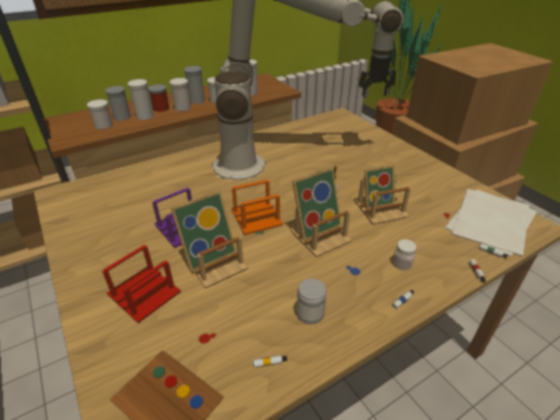

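View pics/top0.png

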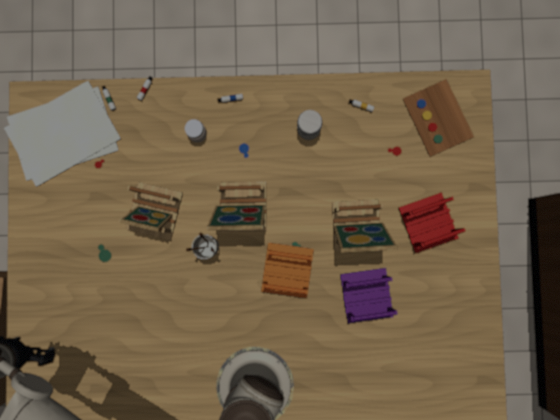

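```bash
python3 -c "
import cv2
i=cv2.imread('pics/top0.png');cv2.imwrite('pics/topc.png',cv2.resize(i[100:340,110:475],None,fx=2.19,fy=2.19,interpolation=2))
i=cv2.imread('pics/scene0.png');cv2.imwrite('pics/scenec.png',cv2.resize(i[150:340,95:425],None,fx=2.4,fy=2.4,interpolation=2))"
```

```text
(no output)
```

View pics/topc.png

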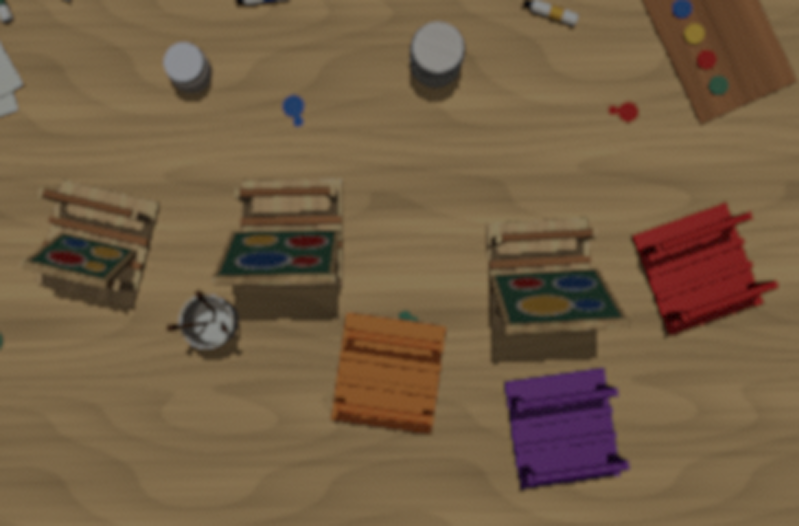

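View pics/scenec.png

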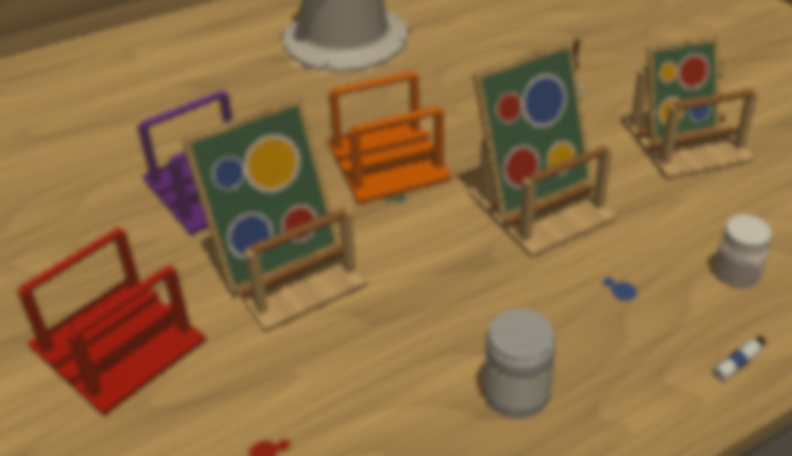

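```bash
cat > h.py <<'E'
from plant import *
import numpy as np, cv2
def bp(cam,uv,z):
    m=camera_model(cam);E=np.array(m["extrinsics"]);R,t=E[:3,:3],E[:3,3]
    d=R.T@np.linalg.inv(m["K"])@[uv[0],uv[1],1];c=-R.T@t
    return c+d*(z-c[2])/d[2]
def pr(cam,P):
    m=camera_model(cam);E=np.array(m["extrinsics"])
    p=np.array(m["K"])@(E[:3,:3]@np.asarray(P).T+E[:3,3:]);return (p[:2]/p[2]).T
E
python3 - <<'E'
from h import *
np.set_printoptions(precision=3,suppress=True)
c=lambda u,v:(110+u/2.19,100+v/2.19)
print("mid top edge",bp("top",c(215,278),.2),bp("top",c(338,278),.2))
print("mid base far corners",bp("top",c(240,181),.012),bp("top",c(343,180),.012), "near",bp("top",c(234,318),.012),bp("top",c(340,318),.012))
print("right top edge",bp("top",c(498,326),.2),bp("top",c(624,318),.2))
print("right base far",bp("top",c(488,222),.012),bp("top",c(589,220),.012),"near",bp("top",c(492,362),.012),bp("top",c(596,357),.012))
print("orange/purple top", bp("top",c(392,320),.114),bp("top",c(385,432),.114))
print("purple",bp("top",c(503,380),.114),bp("top",c(605,370),.114),bp("top",c(520,488),.114),bp("top",c(627,465),.114))
print("orange",[bp("top",c(*q),.114) for q in((347,314),(443,326),(333,420),(430,432))])
print("pot",bp("top",c(205,325),.09))
E
python3 -c "
import cv2
i=cv2.imread('pics/top0.png');cv2.imwrite('pics/tc1.png',cv2.resize(i[170:275,195:405],None,fx=3.8,fy=3.8,interpolation=2))"
```

```text
mid top edge [0.474 0.103 0.2  ] [ 0.471 -0.048  0.2  ]
mid base far corners [0.615 0.094 0.012] [ 0.613 -0.05   0.012] near [0.425 0.105 0.012] [ 0.422 -0.042  0.012]
right top edge [ 0.408 -0.243  0.2  ] [ 0.414 -0.397  0.2  ]
right base far [ 0.55  -0.25   0.012] [ 0.55  -0.39   0.012] near [ 0.357 -0.25   0.012] [ 0.361 -0.393  0.012]
orange/purple top [ 0.418 -0.113  0.114] [ 0.274 -0.101  0.114]
purple [ 0.337 -0.255  0.114] [ 0.347 -0.387  0.114] [ 0.199 -0.273  0.114] [ 0.226 -0.411  0.114]
orange [array([ 0.427, -0.055,  0.114]), array([ 0.409, -0.179,  0.114]), array([ 0.291, -0.034,  0.114]), array([ 0.273, -0.159,  0.114])]
pot [0.417 0.133 0.09 ]
```

View pics/tc1.png

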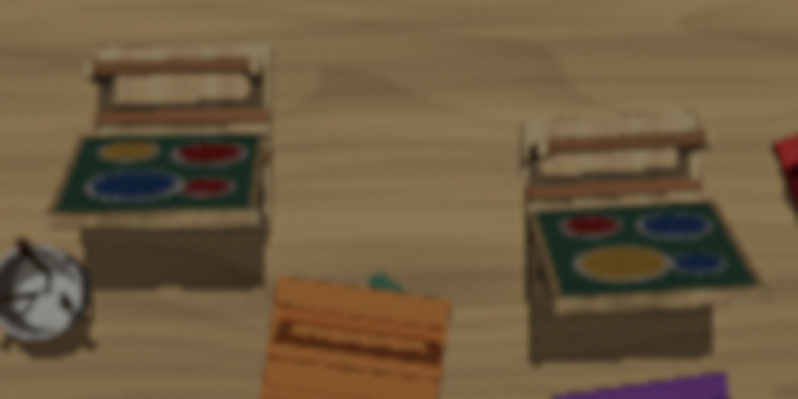

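Run:
```python
from h import *
from scipy.spatial.transform import Rotation as R
np.set_printoptions(precision=3,suppress=True)
s=read_state();M=R.from_euler('xyz',s["eef_rot"]).as_matrix();print(M)
T=cv2.imread('pics/top0.png');S=cv2.imread('pics/scene0.png')
for (x,y,yaw) in ((.541,.025,-.01),(.479,-.32,.02)):
    c,sn=np.cos(yaw),np.sin(yaw);Rz=np.array([[c,-sn,0],[sn,c,0],[0,0,1]])
    a=-.36
    def w(P):return np.asarray(P)@Rz.T+[x,y,0]
    base=w([[-.075,-.07,.012],[.075,-.07,.012],[.075,.07,.012],[-.075,.07,.012]])
    rail=w([[.048,-.06,.114],[.048,.06,.114]])
    pan=w([[d*np.cos(a)+h*np.sin(a),v,.014+h*np.cos(a)-d*np.sin(a)] for d,h,v in ((.005,0,-.075),(.005,.2,-.075),(.005,.2,.075),(.005,0,.075))])
    for im,n in((T,"top"),(S,"scene")):
        for P,col in((base,(255,0,255)),(rail,(0,255,255)),(pan,(255,255,0))):
            cv2.polylines(im,[np.round(pr(n,P)*16).astype(np.int32)],True,col,1,cv2.LINE_AA,4)
a=cv2.resize(T[170:275,195:405],(790,395),interpolation=2);b=cv2.resize(S[160:290,165:365],(790,513),interpolation=2)
cv2.imwrite('pics/ov1.png',a);cv2.imwrite('pics/ov2.png',b)
```

```text
[[-0.     0.307  0.952]
 [ 0.     0.952 -0.307]
 [-1.     0.    -0.   ]]
```

View pics/ov1.png

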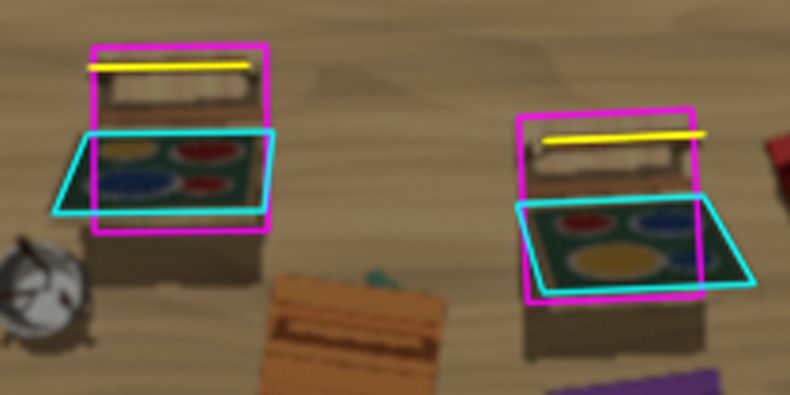

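View pics/ov2.png

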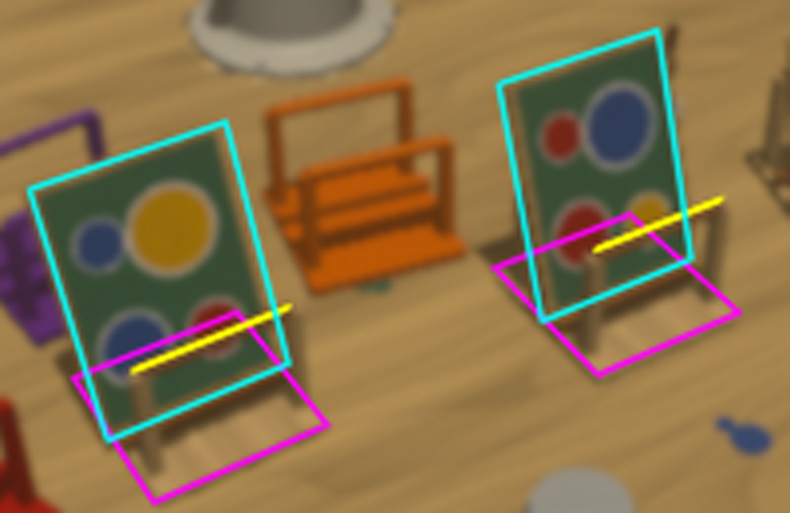

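Request:
servo_tool(rows="0 0 0 0 0 0.03 0; 0 0 1.2 0.016 -0.035 0 0; 0 0 1.2 0.016 -0.035 0 0; 0 0 1.2 0.016 -0.035 0 0; 0 0 1.2 0.016 -0.035 0 0; 0 0 1.2 0.016 -0.035 0 0; 0 0 1.2 0.016 -0.035 0 0; 0 0 1.2 0.016 -0.035 0 0; 0 0 1.2 0.016 -0.035 0 0; 0 0 1.2 0.016 -0.035 0 0; 0 0 1.2 0.016 -0.035 0 0; 0 0 1.2 0.016 -0.035 0 0; 0 0 1.2 0.016 -0.035 0 0; 0 0 1.2 0.016 -0.035 0 0; 0 0 1.2 0.016 -0.035 0 0; 0 0 0.5 0.004 -0.032 0 0; 0 0 0 0 0 0 0; 0 0 0 0 0 0 0")

```text
t: 2.85
position: [0.4044, 0.0251, 0.2613]
eef_rot: [1.733, 1.57, 1.721]
ft_force: [0.2, 0.1, 0.4]
width: 0.504
```

Request:
servo_tool(rows="0 0 0 0.005 0 -0.03 0; 0 0 0 0.005 0 -0.03 0; 0 0 0 0 0 -0.023 0; 0 0 0 0.01 0 0 0; 0 0 0 0.005 0 0 0; 0 0 0 0.005 0 0 0; 0 0 0 0.005 0 0 0; 0 0 0 0 0 0 0")

```text
t: 3.65
position: [0.4403, 0.0254, 0.179]
eef_rot: [-0.181, 1.569, -0.191]
ft_force: [0.2, 0.3, -0.9]
width: 0.503
```

Run:
```python
from h import *
i=camera("scene");cv2.imwrite('pics/s2.png',cv2.resize(i[100:300,165:425,::-1],(780,600),interpolation=2))
i=camera("wrist");cv2.imwrite('pics/w2.png',i[:,:,::-1])
```

```text
(no output)
```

View pics/s2.png

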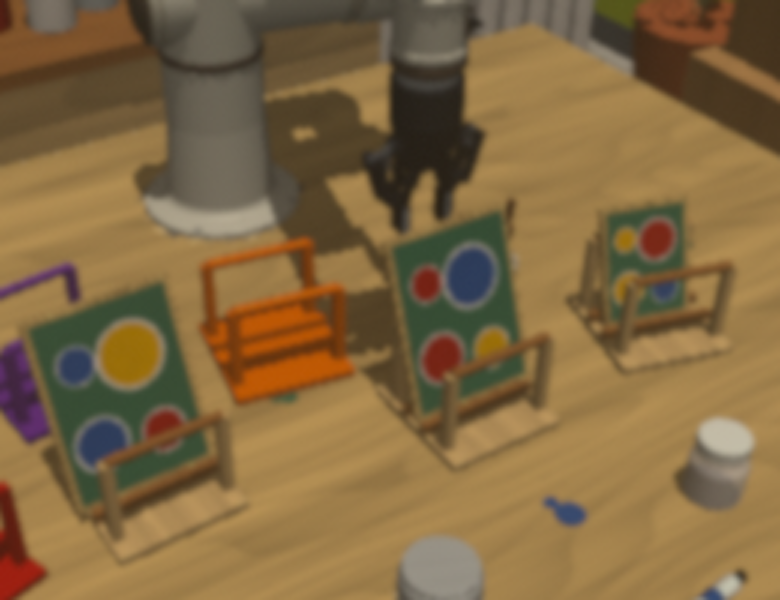

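View pics/w2.png

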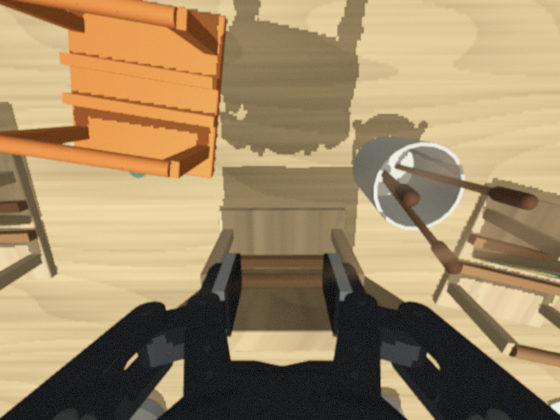

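The fingertips (s2.png, about 400–445, 220) are just behind the top edge of the middle panel, centred and clear of the pot. Next I push gently.

Request:
servo_tool(rows="0 0 0 0.004 0 0 0; 0 0 0 0.004 0 0 0; 0 0 0 0.004 0 0 0; 0 0 0 0.004 0 0 0; 0 0 0 0.004 0 0 0; 0 0 0 0.004 0 0 0; 0 0 0 0.004 0 0 0; 0 0 0 0.004 0 0 0; 0 0 0 0.004 0 0 0; 0 0 0 0.004 0 0 0; 0 0 0 0.004 0 0 0; 0 0 0 0.004 0 0 0; 0 0 0 0.004 0 0 0; 0 0 0 0.004 0 0 0; 0 0 0 0.004 0 0 0")

```text
t: 5.25
position: [0.4998, 0.0252, 0.1783]
eef_rot: [-1.044, 1.571, -1.053]
ft_force: [-0.3, 0.2, 0.6]
width: 0.497
```

Run:
```python
from h import *
i=camera("scene");cv2.imwrite('pics/s3.png',cv2.resize(i[100:300,165:425,::-1],(780,600),interpolation=2))
```

```text
(no output)
```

View pics/s3.png

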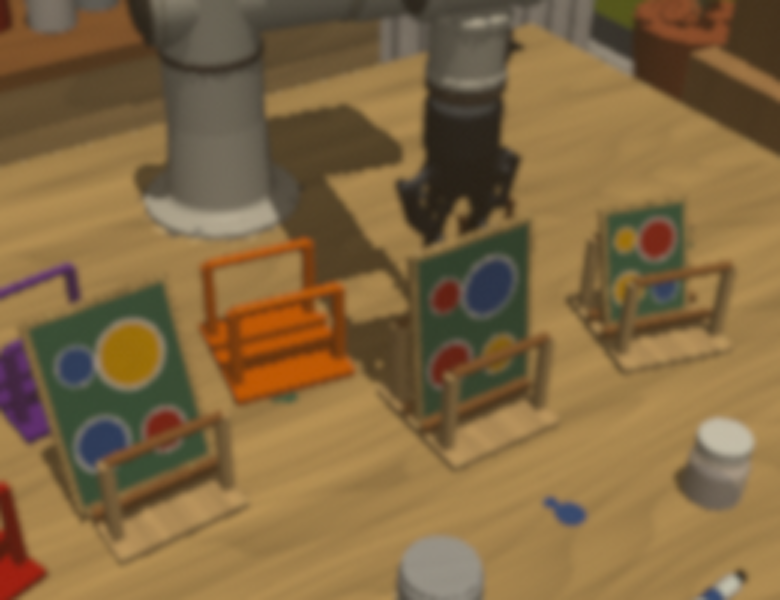

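The panel is turning in its groove and is nearly upright. I'll continue slowly.

Request:
servo_tool(rows="0 0 0 0.003 0 0 0; 0 0 0 0.003 0 0 0; 0 0 0 0.003 0 0 0; 0 0 0 0.003 0 0 0; 0 0 0 0.003 0 0 0; 0 0 0 0.003 0 0 0; 0 0 0 0.003 0 0 0; 0 0 0 0.003 0 0 0; 0 0 0 0.003 0 0 0; 0 0 0 0.003 0 0 0; 0 0 0 0.003 0 0 0; 0 0 0 0.002 0 0 0; 0 0 0 0.002 0 0 0")

```text
t: 6.6
position: [0.5366, 0.0253, 0.1783]
eef_rot: [-2.979, 1.571, -2.989]
ft_force: [0.4, -0.1, -0.3]
width: 0.5
```

Run:
```python
from h import *
i=camera("scene");cv2.imwrite('pics/s4.png',cv2.resize(i[100:300,165:425,::-1],(780,600),interpolation=2))
```

```text
(no output)
```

View pics/s4.png

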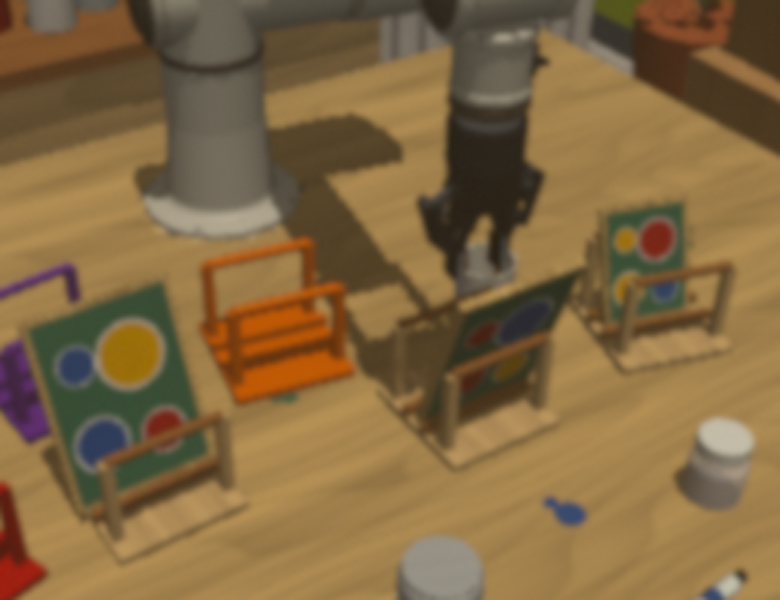

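Request:
servo_tool(rows="0 0 0 -0.01 0 0.02 0; 0 0 0 -0.01 0 0.03 0; 0 0 0 0 0 0.035 0; 0 0 0.2 -0.017 -0.0345 0 0; 0 0 0.2 -0.017 -0.0345 0 0; 0 0 0.2 -0.017 -0.0345 0 0; 0 0 0.2 -0.017 -0.0345 0 0; 0 0 0.2 -0.017 -0.0345 0 0; 0 0 0.2 -0.017 -0.0345 0 0; 0 0 0.2 -0.017 -0.0345 0 0; 0 0 0.2 -0.017 -0.0345 0 0; 0 0 0.1 -0.017 -0.0345 0 0; 0 0 0 -0.017 -0.0345 0 0; 0 0 0 0 0 0 0; 0 0 0 0 0 0 0")

```text
t: 8.15
position: [0.3461, -0.3199, 0.2632]
eef_rot: [1.481, 1.57, 1.499]
ft_force: [0.0, 1.0, -0.2]
width: 0.501
```

Run:
```python
from h import *
i=camera("scene");cv2.imwrite('pics/s5.png',cv2.resize(i[100:300,165:425,::-1],(780,600),interpolation=2))
i=camera("top");cv2.imwrite('pics/t5.png',cv2.resize(i[170:275,195:405,::-1],(790,395),interpolation=2))
```

```text
(no output)
```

View pics/s5.png

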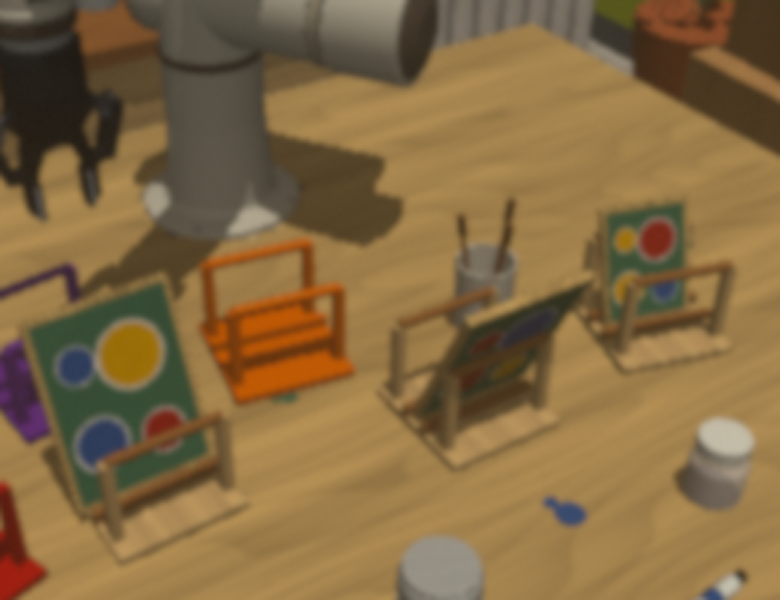

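View pics/t5.png

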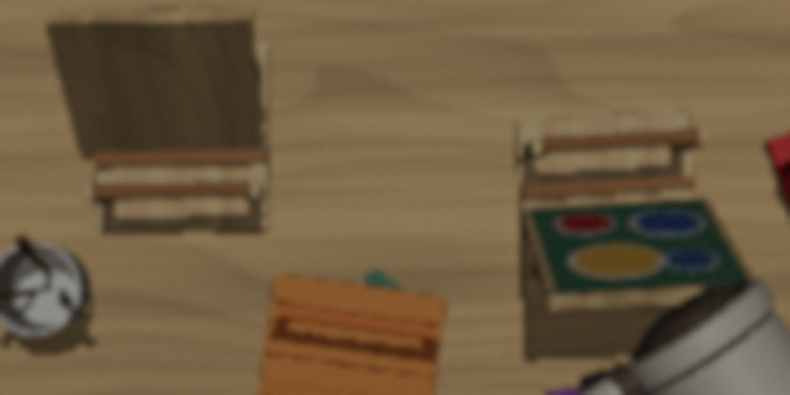

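Middle panel (t5.png 50–255, 15–155) now leans on its far rail with its bare back up. Next is the right one.

Request:
servo_tool(rows="0 0 0 0.005 0 -0.03 0; 0 0 0 0.005 0 -0.03 0; 0 0 0 0 0 -0.025 0; 0 0 0 0.008 0 0 0; 0 0 0 0.008 0 0 0; 0 0 0 0.004 0 0 0; 0 0 0 0.004 0 0 0; 0 0 0 0.004 0 0 0; 0 0 0 0.004 0 0 0; 0 0 0 0.004 0 0 0; 0 0 0 0.004 0 0 0; 0 0 0 0.004 0 0 0; 0 0 0 0.004 0 0 0; 0 0 0 0.004 0 0 0; 0 0 0 0.004 0 0 0; 0 0 0 0.004 0 0 0; 0 0 0 0.004 0 0 0")

```text
t: 9.95
position: [0.4208, -0.3197, 0.1783]
eef_rot: [1.2, 1.571, 1.219]
ft_force: [0.2, 0.1, 0.2]
width: 0.496
```

Run:
```python
from h import *
i=camera("scene");cv2.imwrite('pics/s6.png',cv2.resize(i[100:300,125:385,::-1],(780,600),interpolation=2))
```

```text
(no output)
```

View pics/s6.png

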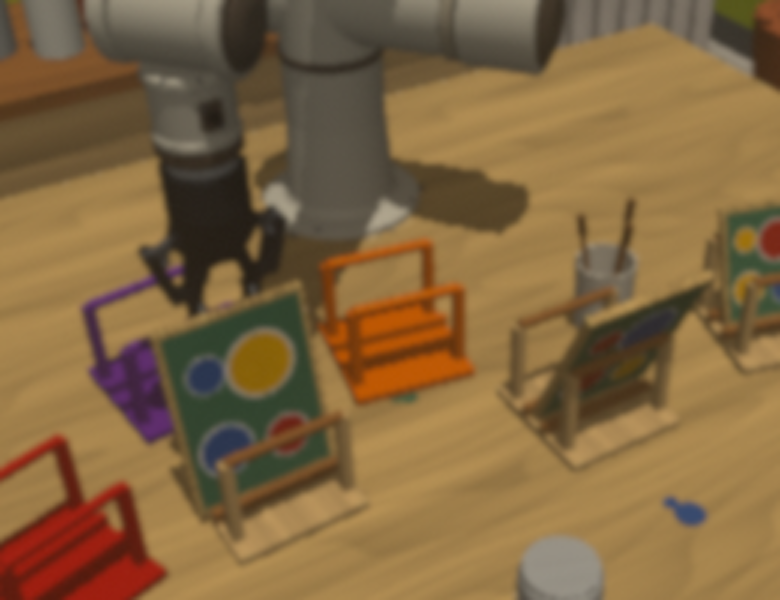

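The right panel is turning well, so I keep pushing.

Request:
servo_tool(rows="0 0 0 0.004 0 0 0; 0 0 0 0.004 0 0 0; 0 0 0 0.004 0 0 0; 0 0 0 0.004 0 0 0; 0 0 0 0.003 0 0 0; 0 0 0 0.003 0 0 0; 0 0 0 0.003 0 0 0; 0 0 0 0.003 0 0 0; 0 0 0 0.003 0 0 0; 0 0 0 0.003 0 0 0; 0 0 0 0.003 0 0 0; 0 0 0 0.003 0 0 0; 0 0 0 0.003 0 0 0; 0 0 0 0.003 0 0 0; 0 0 0 0.003 0 0 0; 0 0 0 0.003 0 0 0; 0 0 0 0.002 0 0 0; 0 0 0 0 0 0 0; 0 0 0 0 0 0 0; 0 0 0 0 0 0 0")

```text
t: 12.0
position: [0.4743, -0.3198, 0.1783]
eef_rot: [3.079, 1.571, 3.099]
ft_force: [-0.3, 1.0, 0.2]
width: 0.499
```

Run:
```python
from h import *
i=camera("scene");cv2.imwrite('pics/s7.png',cv2.resize(i[100:300,125:385,::-1],(780,600),interpolation=2))
```

```text
(no output)
```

View pics/s7.png

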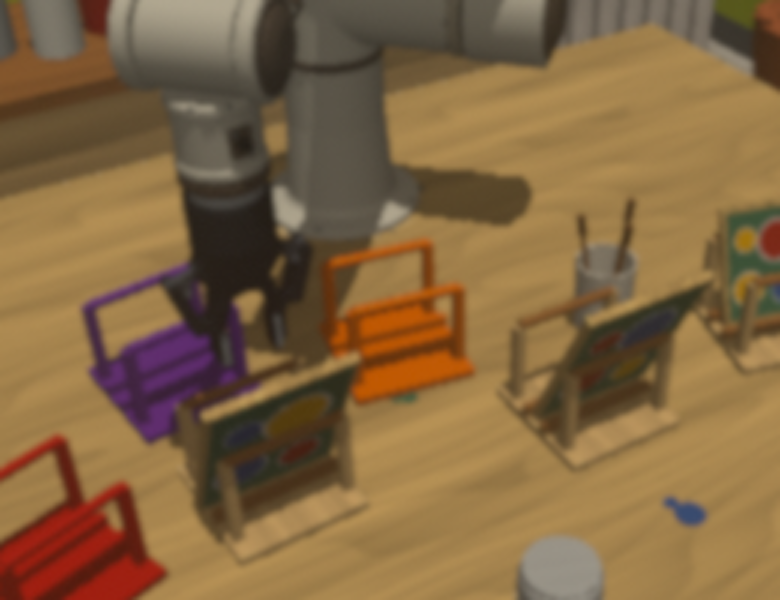

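Request:
servo_tool(rows="0 0 0 -0.01 0 0.02 0; 0 0 0 -0.02 0 0.03 0; 0 0 0 -0.03 0 0.035 0; 0 0 0 -0.02 0.02 0.02 0; 0 0 0 -0.02 0.03 0.02 0; 0 0 0 -0.02 0.03 0 0; 0 0 0 0 0.03 0 0; 0 0 0 0 0.03 0 0; 0 0 0 0 0.03 0 0; 0 0 0 0 0 0 0; 0 0 0 0 0 0 0; 0 0 0 0 0 0 0")

```text
t: 13.25
position: [0.3544, -0.1504, 0.3033]
eef_rot: [-1.605, 1.57, -1.586]
ft_force: [0.0, -0.7, -0.2]
width: 0.502
```

Run:
```python
from h import *
S=camera("scene")[:,:,::-1].copy();T=camera("top")[:,:,::-1].copy()
cv2.imwrite('pics/s8.png',cv2.resize(S[140:330,95:425],(790,455),interpolation=2))
cv2.imwrite('pics/t8a.png',cv2.resize(T[100:275,115:405],(790,477),interpolation=2))
for (x,y,yaw) in ((.541,.025,-.01),(.479,-.32,.02)):
    c,sn=np.cos(yaw),np.sin(yaw);Rz=np.array([[c,-sn,0],[sn,c,0],[0,0,1]]);a=.36
    P=[[d*np.cos(a)+h*np.sin(a),v,.014+h*np.cos(a)-d*np.sin(a)] for d,h,v in ((-.005,0,-.075),(-.005,.2,-.075),(-.005,.2,.075),(-.005,0,.075))]@Rz.T+[x,y,0]
    for im,n in((T,"top"),(S,"scene")): cv2.polylines(im,[np.round(pr(n,P)*16).astype(np.int32)],True,(255,255,0),1,cv2.LINE_AA,4)
a=cv2.resize(T[150:275,195:405],(504,300),interpolation=2);b=cv2.resize(S[160:290,165:365],(504,300),interpolation=2)
cv2.imwrite('pics/ov8.png',np.vstack([a,b]))
```

```text
(no output)
```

View pics/s8.png

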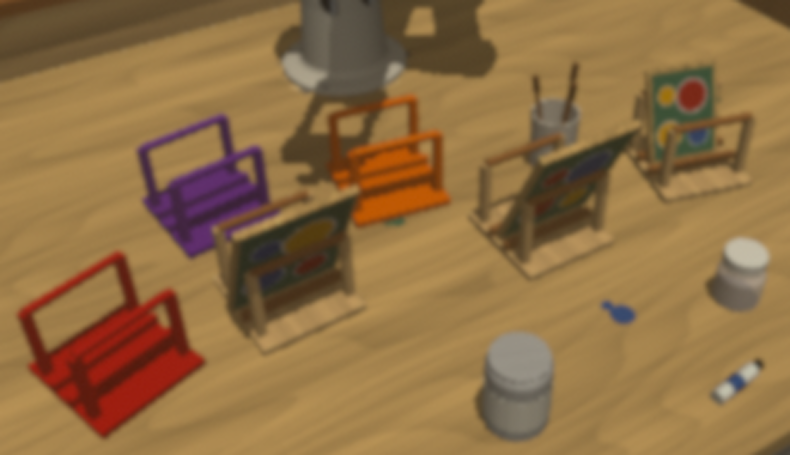

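View pics/t8a.png

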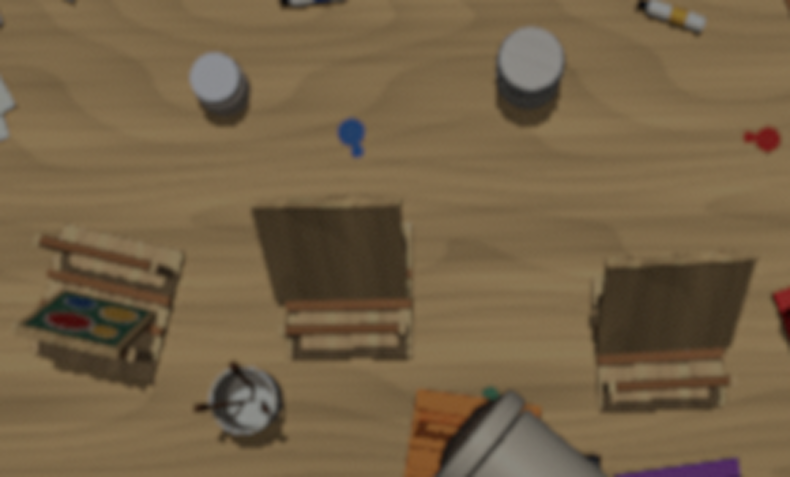

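View pics/ov8.png

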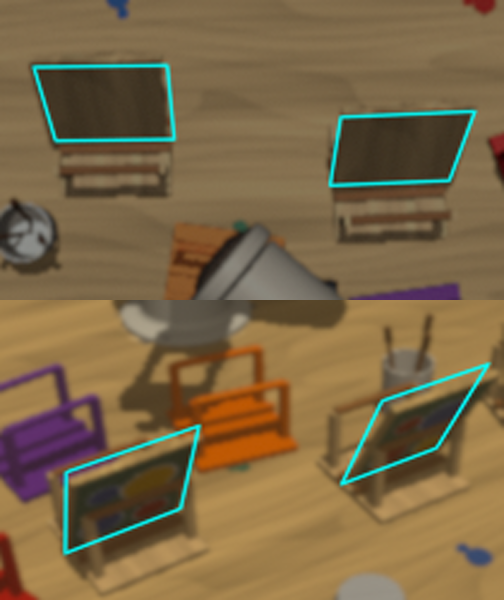

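Both panels match the model of a 0.36 rad lean on the far rail, centred in their grooves. The bystanders and the small panel haven't moved, and the arm is clear.

```bash
python3 -c "
from plant import *
print(hand_in())"
```

```text
the job is handed in; nothing more can be done
None
```

I tipped both large panels over with slow fingertip pushes from behind their top edges, never gripping or lifting them. I handed the job in at about 13.4 s; the limit was 56 s.

- **Panels:** in the last top and scene pictures, both lean on their far rails, bare backs up. An outline of a 0.36 rad lean with the lower edge in the middle of the groove fits both.
- **Left alone:** the small panel, jar, tin and brush pot look unmoved. I judged this by eye from the pictures and did not measure their poses.
- **Robot:** the forces I read at the end of each move were about 1 N or less. The gripper was well clear of everything at hand-in.

None of these checks failed or disagreed.

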